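# Loosen the snap lid of a sterilising box for the autoclave

### The job

The snap lid of the sterilising box has to be loosened before the box goes into the autoclave: take the flat lever from the steel tray, put its blade through the notch under the lid's front edge and lever against the sill until that edge jumps up and stands loose on top of its two snaps, the back edge still under its lugs. Do the prying with the lever only, keeping the gripper and arm off the lid. Then lay the lever back flat in the tray, and leave the bottle, the cup and the glove box as they stand.

Things in the scene. Friction and masses are not known exactly. Their poses are not given: they have to be found in the camera images.
- box: Grey plastic sterilising box, 180 long (x) x 130 wide (y) x 109 mm tall, walls 5 mm, held fast to the bench by suction feet, on the robot's left. Origin: centre of its underside; z up. A white lid lies inside the rim. The front end (notch between two snaps) is at -x (outer face x = -90), the back end (two lugs) at +x. A rim flange at z = 84 to 92 stands 6 mm out all round.
- sill (a point): Middle of the sill's outer edge (box x = -96, y = 0, z = 92 mm), over which the lever rocks. The notch is cut through the front wall from z = 92 to the top, y = -17 to 17. Its floor, the sill, is flat at z = 92 from x = -96 to -85; the lid's underside is 8 mm higher. Inside, under the lid, the box is empty: the blade can go in 35 mm or more past the sill's outer edge.
- snap_mid (a point): Point midway between the two snap noses (box x = -86, z = 107 mm; noses at y = -38 and 38, each 26 mm wide). Springy, they reach 3 mm over the lid's front edge and hold it down: about 8 N up at the edge frees it. They give way when the edge is some 5 mm up, then spring back under it and carry it about 9 mm above its closed place.
- lid: White plastic lid, 169 x 118 mm, 4 mm thick with a 2 mm raised panel, 0.14 kg, loose but snapped into the box. Origin: centre of its underside; x towards the lugs, like the box's. Closed, its underside is 100 mm above the box's underside.
- lid_lip (a point): Middle of the lid's front edge (lid x = -84, z = 2 mm), 12 mm inward of the sill's outer edge; closed it is 102 mm above the box's origin plane, loose about 111 mm.
- lid_back (a point): Middle of the lid's back edge, which stays under two fixed lugs of the box and acts as the hinge (lid x = 84.5, z = 2 mm).
- lever: Flat lever, 184 mm long, 0.1 kg: black handle 104 long (x) x 18 wide (y) x 24 mm tall (z), and a stiff flat steel blade 80 long x 16 wide x 3 mm thick that leaves the handle at half its height (z = 10.5 to 13.5). Origin: centre of the handle's underside; x points to the blade's tip. It lies in the tray on the handle's underside; it balances about 28 mm ahead of the origin.
- lever_tip (a point): Middle of the blade's tip (lever x = 132, z = 12 mm).
- tray: Shallow steel tray, 280 (x) x 180 (y) x 18 mm, walls and floor 3 mm, fixed to the bench, on the robot's right. Origin: centre of its underside.
- bottle: White plastic bottle with a blue cap, 70 mm across, 170 tall, standing beyond the box. Origin: centre of its underside.
- cup: Small white cup, 70 mm across the rim, 75 tall, standing beyond the box. Origin: centre of its underside.
- glove_box: Orange and brown carton, 120 x 240 x 70 mm, at the far left. Origin: centre of its underside.

How it is judged (in metres and radians):
On the way, in this order (a step that is already met when the one before it is completed fails the run):
1. the lever bears up under the lid and lifts its front edge at least 1.2 mm (z of lid_lip in the frame of box above 0.1032 m and contact force between lever and lid above 1.5 N).
2. the lid's front edge stands clear on top of its snaps (z of lid_lip in the frame of box above 0.109 m), for 0.2 s.
At the end, for the whole second after the job is handed in: The lid's front edge stands 7 to 23 mm above its closed place, on its snaps; its back edge is still under the lugs (within 5 mm); the lever lies inside the tray, level within 4 degrees, on its floor (tip within 19 mm of the tray's underside); lid and lever are at rest (z of lid_lip in the frame of box between 0.109 and 0.125 m and z of lid_back in the frame of box between 0.097 and 0.107 m and x of lid_back in the frame of box between 0.079 and 0.09 m and linear speed of each of lid, lever below 0.02 m/s and x of lever in the frame of tray between -0.12 and 0.12 m and y of lever in the frame of tray between -0.08 and 0.08 m and z of lever in the frame of tray below 0.03 m and angle between lever's own x axis and vertical between 1.5 and 1.64 rad and x of lever_tip in the frame of tray between -0.14 and 0.14 m and y of lever_tip in the frame of tray between -0.09 and 0.09 m and z of lever_tip in the frame of tray below 0.019 m); the robot touches nothing.
It fails at once if the gripper or arm pushes on the lid (over 1.5 N) (contact force between any of the fingers, the arm and lid above 1.5 N).
It fails at once if the bottle is moved more than 30 mm or tipped (distance of bottle from where it was at the start of the episode above 0.03 m or angle between bottle's own z axis and vertical above 0.35 rad).
It fails at once if the cup is moved more than 30 mm or tipped (distance of cup from where it was at the start of the episode above 0.03 m or angle between cup's own z axis and vertical above 0.35 rad).
It fails at once if the glove box is moved more than 30 mm or tipped (distance of glove_box from where it was at the start of the episode above 0.03 m or angle between glove_box's own z axis and vertical above 0.35 rad).
It also fails if it takes over 54 s, if anything falls off the work surface, if the arm or the gripper's body presses on something with over 40 N, if the wrist force passes 120 N, or if a joint passes its speed limit or range.

### The arm

A 7-joint arm with a two-finger parallel gripper is mounted at the origin on the work surface. World frame = base frame: x ahead of the robot, y to its left, z up, the work surface at z = 0. Lengths are in mm, angles in degrees, forces in N, time in s.
With the tool pointing down it reaches from about 350 to 900 mm from the base axis. Payload 19.9 kg.
Tool frame: the origin (TCP) lies on the front face of the gripper's body, between the roots of the fingers; the fingertips stand 97 mm ahead of it and the grasp point (between the pads) lies 78 mm ahead of it; z points along the fingers, y is the line along which they close (so a half turn about z gives the same grasp; the last joint's range is limited). The gripper opens to 94 mm and grips with 3 to 60 N. Pads are 16 mm wide; open, the fingers measure 119 mm over their backs; the gripper's body (75 mm by 177 mm) begins 78 mm behind the grasp point.
Start: joints at [72.966, 23.915, -0.59, 92.452, 0.269, 63.638, -3.037], TCP at [158.137, -604.65, 302.625] pointing down, gripper open.
Joint ranges: [-161.28, 161.28], [-22.2, 115.67], [-73.04, 71.86], [3.21, 147.25], [-68.34, 248.33], [10.77, 114.83], [-161.83, 161.83]. Speed limits (degrees/s): [108.29, 108.29, 136.94, 136.94, 172.46, 172.46, 172.46].

### API

Orientations are given as a 3x3 rotation matrix whose columns are the frame's x, y, z axes.
In Python, from cell import ctrl, optics gives the robot as it stands (ctrl), with the cameras (optics). Calls block until the motion is done:
- ctrl.move_ptp(position, orientation): joint-space move of the TCP to a pose.
- ctrl.move_linear(position, frame=None, feed=150): straight line of the TCP; frame=None keeps the orientation; feed is the mean speed in mm/s.
- ctrl.movej(angles): joint-space move.
- ctrl.command_gripper(opening, f_grip=None): finger opening in mm; f_grip is the grip in N (None keeps the last); returns when the fingers have stopped.
- ctrl.dwell(seconds).
- ctrl.inverse_kinematics(position, orientation): joint angles nearest the present ones, or None.
- optics.get_image(name): name is "side" or "top" or "wrist"; returns a dict with "img" (384x512x3 uint8, blue, green, red), "intrinsics" (3x3 intrinsics, pixels), "R" (3x3) and "t" (3): a world point X has camera coordinates R X + t. Camera axes: x right, y down, z forward; pixel columns grow to the right and rows downward; lengths in mm; the calibration is good to about 2 mm. A picture is of the moment at which its call begins. There is no depth.
A pose or a line that the arm cannot do raises ctrl.MotionError and nothing moves.
- ctrl.sign_off(): hands the job in; it is judged then, once.
Readings, each from a call of its own:
- ctrl.get_time_s(): time.
- ctrl.get_qpos(): joint angles.
- ctrl.get_dq(): joint speeds.
- ctrl.get_joint_efforts(): joint torques, N m.
- ctrl.get_tcp_pos(): TCP position.
- ctrl.get_eef_rot(): TCP orientation.
- ctrl.get_force(): force on the tool from outside, world axes, zero at the start.
- ctrl.get_wrist_torque(): the same for the moment, N m.
- ctrl.get_opening(): finger opening in mm.
- ctrl.get_grip_force(): force on a finger pad.
Only numpy, scipy, OpenCV 4.12 (cv2) and the standard library are available. Lean on these libraries where they do the work, as an engineer would, in place of code of your own. Each camera call takes 0.05 s, during which the arm holds its last target. There are 200 camera calls.

## Working session

There is one attempt and no reset: what is moved stays moved. The work goes in short steps, each a Python script; the robot and the scene stay as the last script left them, time stands still between calls to the robot, and variables do not carry over. Pictures are saved under pics/ and viewed, at most 10 in all, crops included, and the job is handed in when it is done.

```bash
ls; mkdir -p pics; python3 - <<'E'
from cell import ctrl, optics
import cv2,numpy as np,pickle
d={}
for n in("top","side","wrist"):
    g=optics.get_image(n);d[n]=g;cv2.imwrite(f"pics/{n}0.png",g["img"])
    print(n,g["intrinsics"].tolist(),np.round(g["R"],3).tolist(),np.round(g["t"],1), "cam",np.round(-np.array(g["R"]).T@g["t"],1))
pickle.dump(d,open("d0.pkl","wb"))
print(ctrl.get_time_s(),ctrl.get_eef_rot(),ctrl.get_opening())
E
```

```text
cell.py
pics
top [[472.5282387200067, 0.0, 251.63567276161066], [0.0, 472.5282387200067, 196.91923923978698], [0.0, 0.0, 1.0]] [[-0.011, -1.0, -0.009], [-0.982, 0.013, -0.186], [0.186, 0.006, -0.982]] [ 101.6  607.2 1265.5] cam [ 362.1   85.9 1357.3]
side [[444.2401411867193, 0.0, 252.4471570047183], [0.0, 444.2401411867193, 192.79990276909248], [0.0, 0.0, 1.0]] [[0.964, -0.267, -0.019], [-0.175, -0.575, -0.799], [0.202, 0.774, -0.6]] [-568.  226. 1182.] cam [ 348.  -936.2  879.4]
wrist [[324.56388477364254, 0.0, 261.4725087041498], [0.0, 324.56388477364254, 187.6336098318748], [0.0, 0.0, 1.0]] [[0.254, -0.967, -0.001], [-0.936, -0.246, 0.253], [-0.245, -0.063, -0.968]] [-624.8  -27.1  389.7] cam [ 228.3 -586.4  383.4]
0.15 [[ 9.67438885e-01  2.53104506e-01 -3.35127573e-04]
 [ 2.53104707e-01 -9.67438494e-01  8.76458242e-04]
 [-1.02379784e-04 -9.32742151e-04 -9.99999560e-01]] 93.95174030455811
```

View pics/top0.png

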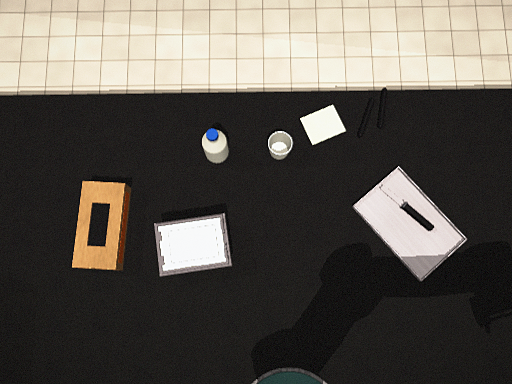

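View pics/side0.png

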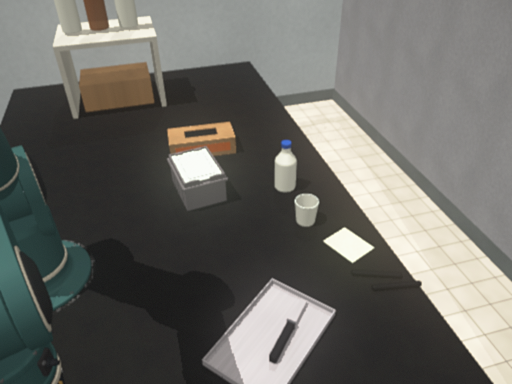

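```bash
python3 - <<'E'
import pickle,cv2,numpy as np
d=pickle.load(open("d0.pkl","rb"));t=d["top"]["img"];s=d["side"]["img"]
a=cv2.resize(t[205:285,145:240],(0,0),fx=4.2,fy=4.2,interpolation=2)
b=cv2.resize(t[160:285,350:470],(0,0),fx=3,fy=3,interpolation=2)
c=cv2.resize(s[140:215,160:235],(0,0),fx=4,fy=4,interpolation=2)
e=d["wrist"]["img"]
H=600
o=np.zeros((600,800,3),np.uint8)
o[:a.shape[0],:a.shape[1]]=a; o[:b.shape[0],400:400+b.shape[1]]=b
h=min(600-336,c.shape[0]);o[336:336+h,:c.shape[1]]=c[:h]
w=cv2.resize(e,(300,225));o[375:600,400:700]=w
cv2.imwrite("pics/m1.png",o)
E
```

```text
(no output)
```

View pics/m1.png

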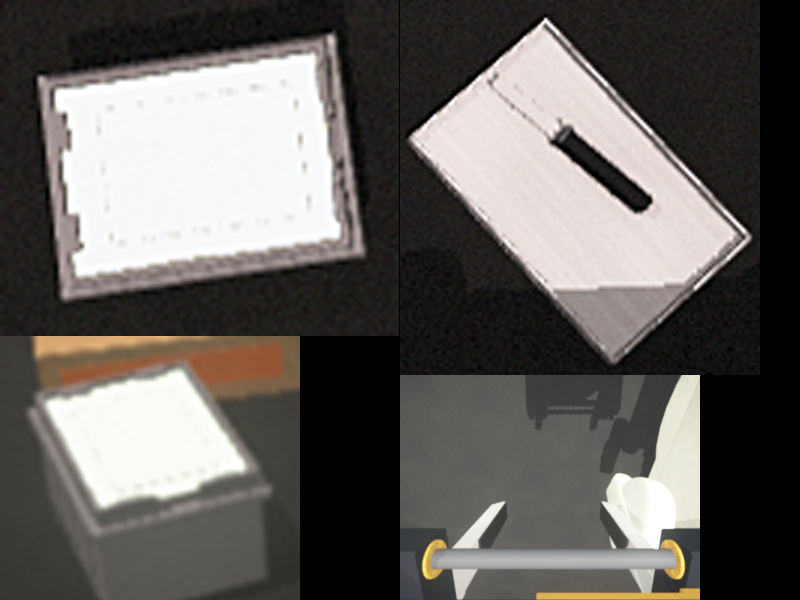

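```bash
cat > h.py <<'E'
import numpy as np,cv2,pickle
from scipy.optimize import least_squares
def ray(g,u,v,z):
    K=np.array(g["intrinsics"]);R=np.array(g["R"]);t=np.array(g["t"]).ravel()
    c=-R.T@t;d=R.T@np.linalg.solve(K,[u,v,1.]);return c+d*(z-c[2])/d[2]
def proj(g,P):
    K=np.array(g["intrinsics"]);q=(K@(np.array(g["R"])@np.asarray(P,float).T+np.array(g["t"]).reshape(3,1)));return (q[:2]/q[2]).T
def Rz(a): return np.array([[np.cos(a),-np.sin(a),0],[np.sin(a),np.cos(a),0],[0,0,1]])
def fit(obs,x0): # obs: (g, local pts, pixels); pose x,y,yaw on z0=0
    def r(p): return np.concatenate([(proj(g,(Rz(p[2])@np.asarray(L,float).T).T+[p[0],p[1],0])-px).ravel() for g,L,px in obs])
    s=least_squares(r,x0,x_scale=[10,10,.1],loss='soft_l1');return s.x,np.round(r(s.x),1)
E
python3 - <<'E'
from h import *
d=pickle.load(open("d0.pkl","rb"));T=d["top"]
c=lambda p:np.array(p)/4.2+[145,205]
px=c([(40,77),(333,35),(363,255),(65,298)])
for q in px: print(ray(T,*q,92).round(1))
L=[(90+6,71,92),(96,-71,92),(-96,-71,92),(-96,71,92)] # guess front=-y side
# image TL = +y,+x ; box x axis ~ +y => +x end left; box y axis ~ -x world
L=[(96,-71,92),(-96,-71,92),(-96,71,92),(96,71,92)]
print(fit([(T,L,px)],[250,200,1.57]))
for n,z,p in(("tip",15,(381,186.7)),("hfront",27,(402.7,205)),("hback",27,(431.7,229))):print(n,ray(T,*p,z).round(1))
for p in[(545,20),(748,237),(615,362),(410,138)]:
    print("tray",ray(T,(p[0]-400)/3+350,p[1]/3+160,18).round(1))
for n,p,z in(("bottle",(215,160),0),("cup",(280,158),0),("gl",(124,270),0)):print(n,ray(T,*p,z).round(0))
E
```

```text
[532.6 357.2  92. ]
[557.6 168.6  92. ]
[416.8 149.7  92. ]
[392.1 337.6  92. ]
(array([474.80151276, 253.32071228,   1.70311082]), array([-0.2,  0. ,  0.4, -0.1,  0.4, -0.1, -0.6,  0.2]))
tip [ 641.8 -280.4   15. ]
hfront [ 585.2 -335.5   27. ]
hback [ 515.6 -412.2   27. ]
tray [ 700.1 -333.7   18. ]
tray [ 487.1 -509.9   18. ]
tray [ 372.7 -375.9   18. ]
tray [ 585.6 -196.9   18. ]
bottle [732. 202.   0.]
cup [736.   9.   0.]
gl [412. 460.   0.]
```

```bash
cat >> h.py <<'E'
def tool(yaw,pitch=0.):
    """tool x along lever axis (yaw rad; pitch = blade tip up, rad), tool z = fingers, down"""
    x=np.array([np.cos(yaw)*np.cos(pitch),np.sin(yaw)*np.cos(pitch),np.sin(pitch)])
    y=-np.array([-np.sin(yaw),np.cos(yaw),0]);return np.c_[x,y,np.cross(x,y)]
E
python3 - <<'E'
from h import *
from cell import ctrl, optics
y=np.radians(46.2);R=tool(y)
print(R.round(2).tolist())
ctrl.command_gripper(50,60);print(ctrl.get_time_s())
ctrl.move_ptp([550.4,-373.9,200],R);print(ctrl.get_time_s(),ctrl.get_qpos(),ctrl.get_tcp_pos())
g=optics.get_image("wrist");pickle.dump(g,open("w1.pkl","wb"));cv2.imwrite("pics/w1.png",g["img"])
for p,n in(((0,52,24),"x"),):
    for l in[(52,9,27),(52,-9,27),(-52,9,27),(132,0,15)]:
        print(proj(g,[(Rz(y)@l)+[550.4,-373.9,0]]).round(0))
# reach checks for box
u=np.radians(97.6);a=np.array([np.cos(u),np.sin(u),0]);S=np.array([474.8,253.3,92])-96*a
for pit,d in((0,-20),(0,40),(.45,40)):
    RR=tool(u,pit);tip=S+d*a;P=tip-132*RR[:,0]-87*RR[:,2];print(P.round(),ctrl.inverse_kinematics(P,RR))
E
```

```text
[[0.69, 0.72, 0.0], [0.72, -0.69, 0.0], [0.0, -0.0, -1.0]]
0.975
2.6833 [ 41.36122828  34.54864927 -13.76234208  90.69553005   9.43772186
  55.87408222 -19.30850593] [ 549.45529351 -375.43898967  200.32000341]
[[249. 128.]]
[[272. 128.]]
[[251. 251.]]
[[261.  18.]]
[508.   7. 179.] [ 21.58181023  24.4434357  -31.2117666  114.21124921  17.37821814
  45.88373475 -11.98948143]
[500.  67. 179.] [ 16.43462122  24.52105604 -33.17373429 114.6418008   18.41401307
  45.96575047 -19.73783312]
[503.  42. 113.] [ 36.73511134  38.60258506 -42.19560819 114.20163769  -1.15424864
  39.11032675   9.07773038]
```

View pics/w1.png

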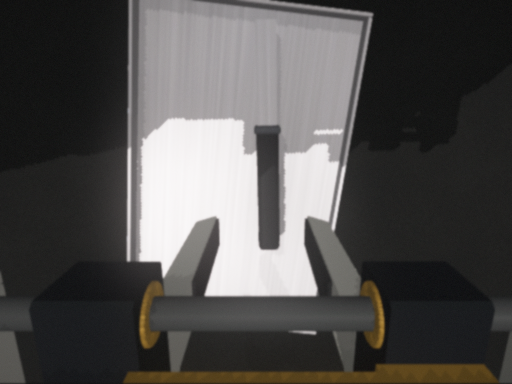

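```bash
python3 - <<'E'
from h import *
from cell import ctrl, optics
y=np.radians(46.2);R=tool(y);c=np.array([550.4+2.7,-373.9-2.6,0])
ctrl.move_linear(c+[0,0,103],R,feed=120)
print(ctrl.get_tcp_pos(),ctrl.get_force())
f0=ctrl.get_force()
ctrl.command_gripper(0,60);print(ctrl.get_opening(),ctrl.get_grip_force(),ctrl.get_tcp_pos(),ctrl.get_force())
ctrl.move_linear(c+[0,0,200],R,feed=150)
print(ctrl.get_time_s(),ctrl.get_force(),ctrl.get_tcp_pos(),ctrl.get_opening())
u=np.radians(97.6);a=np.array([np.cos(u),np.sin(u),0]);S=np.array([474.8,253.3,92])-96*a
RR=tool(u);P=S-50*a-132*a+[0,0,87+45+4.5]
ctrl.move_ptp(P,RR);print(P,ctrl.get_tcp_pos(),ctrl.get_time_s(),ctrl.get_force())
d={n:optics.get_image(n) for n in("wrist","top","side")};pickle.dump(d,open("d2.pkl","wb"))
g=d["wrist"];cv2.imwrite("pics/w2.png",g["img"])
tcp=ctrl.get_tcp_pos();RT=np.array(ctrl.get_eef_rot())
print("tip pred",proj(g,[tcp+RT@[132,y,87] for y in(-8,8)]).round(0).tolist(),"hfront",proj(g,[tcp+RT@[52,y,75] for y in(-9,9)]).round(0).tolist())
print("box pred",[proj(g,[S+Rz(u)@l]).round(0).tolist() for l in([0,71,0],[0,-71,0],[6,17,17],[6,-17,17],[192,71,0])])
E
```

```text
[ 553.45063199 -376.72053774  103.76680534] [ 1.22199925 -0.29152109  0.63709122]
17.524135356303415 60.000901222229004 [ 553.2124977 -376.5614749  103.1834265] [-0.44555826  0.6011776   2.27361802]
5.0917 [ 0.00714599  1.30025106 -1.74283169] [ 552.69737856 -376.29875567  199.01849557] 17.567938387440385
[511.56727649 -22.25792019 228.5       ] [511.99025878 -23.64596369 228.34528883] 6.4333 [ 0.18779566  0.0358514  -0.32761617]
tip pred [[245.0, -32.0], [280.0, -32.0]] hfront [[244.0, 147.0], [281.0, 147.0]]
box pred [[[135.0, -100.0]], [[387.0, -101.0]], [[228.0, -135.0]], [[295.0, -135.0]], [[88.0, -653.0]]]
```

View pics/w2.png

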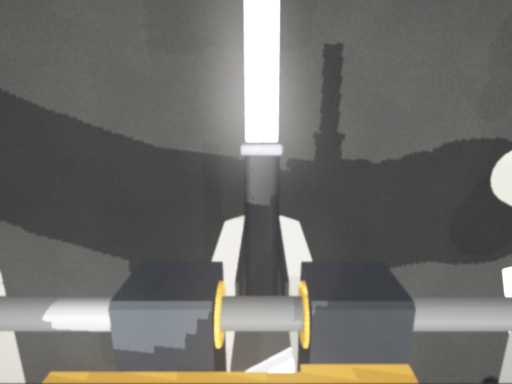

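```bash
python3 - <<'E'
from h import *
from cell import ctrl, optics
u=np.radians(97.6);a=np.array([np.cos(u),np.sin(u),0]);b=np.array([-a[1],a[0],0]);S=np.array([474.8,253.3,92])-96*a
RR=tool(u);P=S-40*a-45*b+[0,0,238]
ctrl.move_ptp(P,RR);ctrl.dwell(.3);g=optics.get_image("wrist");pickle.dump(g,open("w3.pkl","wb"));cv2.imwrite("pics/w3.png",g["img"])
print(ctrl.get_tcp_pos(),ctrl.get_time_s())
for l in([0,71,0],[0,-71,0],[6,17,17],[6,-17,17],[192,71,0],[192,-71,0],[0,17,0],[0,-17,0]):print(l,proj(g,[S+Rz(u)@l]).round(1).tolist())
E
```

```text
[537.43307624 123.80936713 329.69774297] 7.6833
[0, 71, 0] [[143.4, 136.9]]
[0, -71, 0] [[288.9, 136.8]]
[6, 17, 17] [[195.0, 132.1]]
[6, -17, 17] [[231.9, 132.1]]
[192, 71, 0] [[121.9, -97.1]]
[192, -71, 0] [[293.8, -97.3]]
[0, 17, 0] [[198.7, 136.8]]
[0, -17, 0] [[233.6, 136.8]]
```

View pics/w3.png

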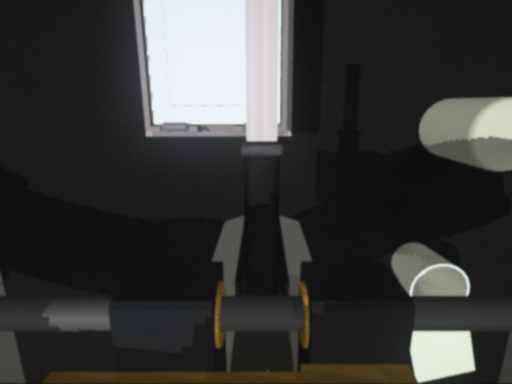

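```bash
cat >> h.py <<'E'
u=np.radians(97.6);a=np.array([np.cos(u),np.sin(u),0])
S=np.array([474.8+1.2,253.3,92])-96*a
ZM=88.2
def pose(d,pitch,dz=0.):
    """blade underside at lever x=132-d sits on the sill edge S, raised by dz"""
    R=tool(u,pitch);return S+[0,0,dz]-R@[132-d,0,ZM+1.5],R
E
python3 - <<'E'
from h import *
from cell import ctrl, optics
p,R=pose(-20,0,2.5)
ctrl.move_ptp(p+[0,0,60],R);ctrl.move_linear(p,R,feed=150);ctrl.dwell(.4)
f0=ctrl.get_force();e=p-ctrl.get_tcp_pos();print("err",e.round(2),"f0",np.round(f0,2),ctrl.get_time_s())
for n in("top","side"):
    g=optics.get_image(n);cv2.imwrite(f"pics/{n}4.png",g["img"]);pickle.dump(g,open(n+"4.pkl","wb"))
tip=ctrl.get_tcp_pos()+np.array(ctrl.get_eef_rot())@[132,0,ZM]
g=pickle.load(open("side4.pkl","rb"));print(tip,"tip px",proj(g,[tip,S]))
for d in(-8,2,10,20,30,40):
    p,R=pose(d,0,2.5);ctrl.move_linear(p,R,feed=60);ctrl.dwell(.1);f=np.array(ctrl.get_force())-f0;print(d,f.round(2),(p-ctrl.get_tcp_pos()).round(2))
    if np.linalg.norm(f)>6: print("contact");break
print(ctrl.get_time_s())
I=[cv2.resize(optics.get_image("side")["img"][130:250,140:300],(800,600),interpolation=2)]
cv2.imwrite("pics/s5.png",I[0])
E
```

```text
err [-0.11  0.07 -0.35] f0 [-0.06  0.35 -0.87] 9.275
[491.38787987 138.25032893  96.13941083] tip px [[207.97390367 187.35745976]
 [205.96957068 184.90579074]]
-8 [ 0.14 -0.81 -0.25] [ 0.01 -0.02  0.03]
2 [ 0.26 -0.46 -0.24] [-0.    0.03 -0.01]
10 [-0.53 -0.53 -0.08] [ 0.04 -0.03  0.03]
20 [ 0.2  -1.13 -0.19] [0.01 0.01 0.02]
30 [ 0.37 -1.02 -0.22] [ 0.02 -0.02  0.01]
40 [ 0.19  0.46 -0.56] [0.01 0.   0.02]
11.875
```

View pics/s5.png

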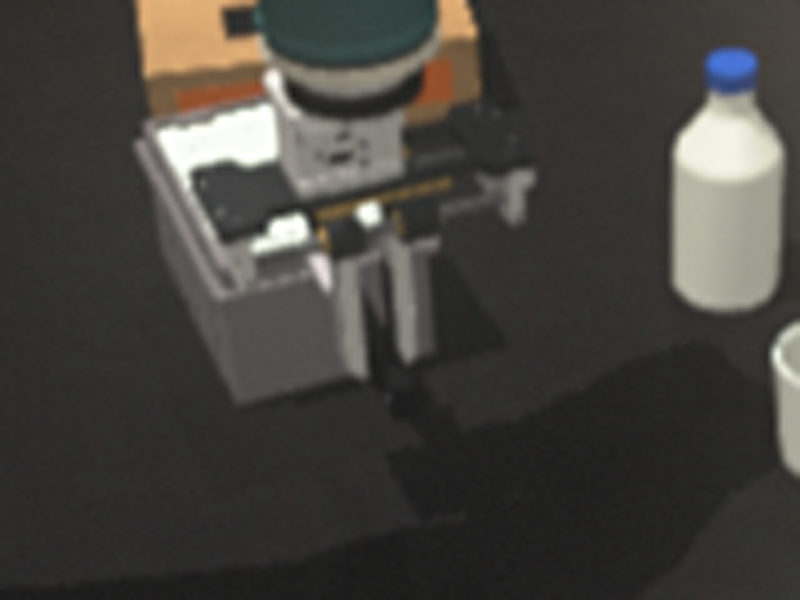

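```bash
python3 - <<'E'
from h import *
from cell import ctrl, optics
p,R=pose(40,0,2.5);f0=np.array(ctrl.get_force())
dz=2.5
while dz>-3:
    dz-=.5;p,R=pose(40,0,dz);ctrl.move_linear(p,R,feed=20);ctrl.dwell(.1);f=np.array(ctrl.get_force())-f0;print(dz,f.round(2))
    if f[2]>2.5:break
z0=dz+.3
for k in range(3,31,3):
    p,R=pose(40,np.radians(k),z0);ctrl.move_linear(p,R,feed=40);ctrl.dwell(.1);f=np.array(ctrl.get_force())-f0
    print(k,f.round(2),np.round(ctrl.get_wrist_torque(),2),ctrl.get_time_s())
    if k>=15 or np.linalg.norm(f)>45:break
open("z0.txt","w").write(str(z0))
E
```

```text
2.0 [-0.86  1.53 -0.22]
1.5 [-0.93  1.54 -0.66]
1.0 [-0.13  1.85 -0.81]
0.5 [-0.6   0.93 -1.24]
0.0 [-0.64  1.25 -0.54]
-0.5 [-1.24  0.76  1.14]
-1.0 [-0.48  0.1   4.62]
3 [-1.17 -0.6   0.61] [-0.25 -0.16 -0.  ] 14.7917
6 [0.19 0.11 1.61] [-0.29 -0.05 -0.06] 15.2083
9 [-1.96  5.03  2.29] [ 0.86 -0.04 -0.02] 15.625
12 [-1.22  1.91  1.39] [-0.01 -0.06  0.04] 16.0417
15 [ 0.18 -3.41 -1.15] [-1.21 -0.2   0.06] 16.4583
```

```bash
python3 - <<'E'
from h import *
from cell import ctrl, optics
z0=float(open("z0.txt").read())
for k in (17,19,21,22.5):
    p,R=pose(40,np.radians(k),z0);ctrl.move_linear(p,R,feed=40);ctrl.dwell(.15)
    print(k,np.round(ctrl.get_force(),2),np.round(ctrl.get_wrist_torque(),2),(p-ctrl.get_tcp_pos()).round(2),ctrl.get_time_s())
a0=optics.get_image("top")["img"];b0=optics.get_image("side")["img"]
o=np.zeros((600,800,3),np.uint8);o[:336,:399]=cv2.resize(a0[205:285,145:240],(399,336),interpolation=2)
d=pickle.load(open("d0.pkl","rb"))
o[:336,400:799]=cv2.resize(d["top"]["img"][205:285,145:240],(399,336),interpolation=2)
o[336:600,:300]=cv2.resize(b0[140:206,160:235],(300,264),interpolation=2)
o[336:600,400:700]=cv2.resize(d["side"]["img"][140:206,160:235],(300,264),interpolation=2)
cv2.imwrite("pics/m6.png",o)
E
```

```text
17 [ 0.2  -0.19 -0.2 ] [-0.4  -0.13  0.04] [ 0.03 -0.35 -0.21] 16.8667
19 [-0.22 -0.6  -0.13] [-0.45 -0.09 -0.01] [-0.04 -0.16 -0.2 ] 17.275
21 [ 0.32 -0.63 -1.8 ] [-0.56 -0.16 -0.05] [ 0.   -0.17 -0.18] 17.6833
22.5 [-0.1  -0.56 -1.29] [-0.79 -0.12  0.03] [-0.03 -0.   -0.1 ] 18.0833
```

View pics/m6.png

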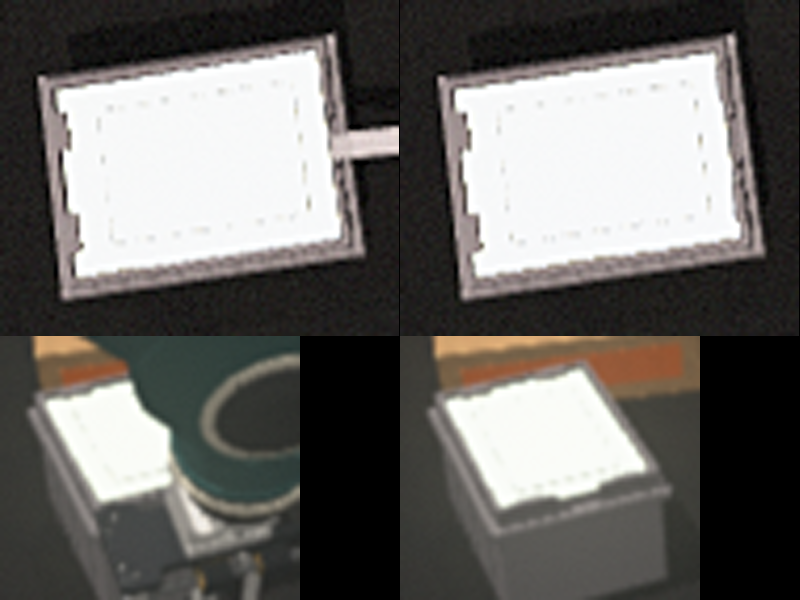

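```bash
python3 - <<'E'
from h import *
from cell import ctrl, optics
z0=float(open("z0.txt").read())
for k in (17,11,5,0):
    p,R=pose(40,np.radians(k),z0+2.5*(1-k/22));ctrl.move_linear(p,R,feed=60);print(k,np.round(ctrl.get_force(),2))
ctrl.dwell(.1)
p,R=pose(-25,0,z0+2.5);ctrl.move_linear(p,R,feed=80);print(np.round(ctrl.get_force(),2))
p,R=pose(-60,0,z0+80);ctrl.move_linear(p,R,feed=150)
# up and away to the lever's hover spot
ctrl.move_ptp([553.1,-376.5,200],tool(np.radians(46.2)));ctrl.dwell(.2);print(ctrl.get_time_s(),ctrl.get_tcp_pos(),ctrl.get_force())
a0=optics.get_image("top")["img"];b0=optics.get_image("side")["img"];w=optics.get_image("wrist")["img"]
d=pickle.load(open("d0.pkl","rb"))
o=np.zeros((600,800,3),np.uint8);o[:300,:356]=cv2.resize(a0[205:285,145:240],(356,300),interpolation=2)
o[:300,400:800]=cv2.resize(w,(400,300))
o[300:600,:400]=cv2.resize(b0[140:206,155:243],(400,300),interpolation=2)
o[300:600,400:800]=cv2.resize(d["side"]["img"][140:206,155:243],(400,300),interpolation=2)
cv2.imwrite("pics/m7.png",o)
E
```

```text
17 [ 0.24  0.05 -1.75]
11 [ 0.51 -0.36 -1.96]
5 [-0.59  0.29 -2.  ]
0 [ 0.2   0.45 -0.22]
[-0.45  0.41 -0.95]
22.9667 [ 553.64302364 -375.46046     200.48737109] [-0.47456655 -0.14500985 -0.87969264]
```

View pics/m7.png

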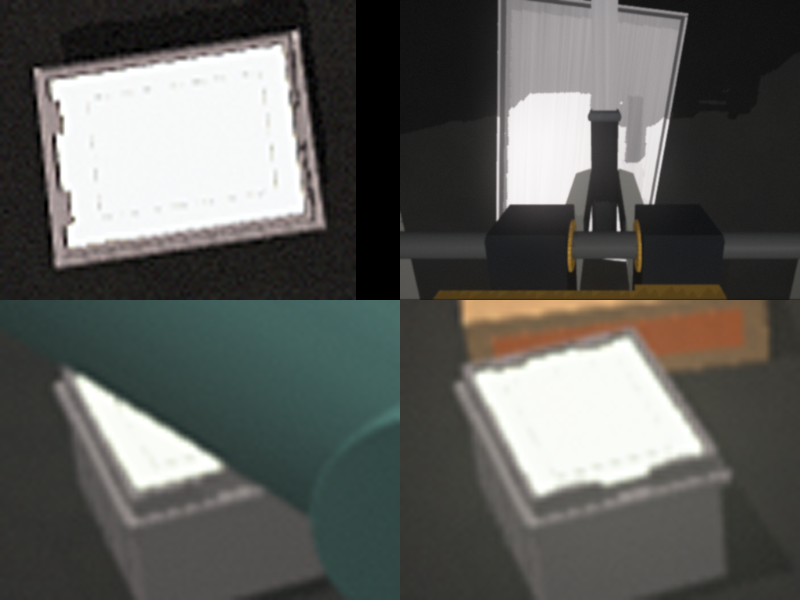

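```bash
python3 - <<'E'
from h import *
from cell import ctrl, optics
g=optics.get_image("top");A=pickle.load(open("d0.pkl","rb"))["top"]["img"];B=g["img"]
gr=lambda I:I.astype(float).mean(2)
def edges(I,cols,left):
    G=gr(I)[:,cols[0]:cols[1]];out=[]
    for r in range(216,270,2):
        v=G[r]; out.append((v.sum()/255).round(1))
    return np.array(out)
print("right end start",edges(A,(215,236),0));print("now",edges(B,(215,236),0))
print("diff right",edges(B,(215,236),0)-edges(A,(215,236),0));print("diff left",edges(B,(150,175),1)-edges(A,(150,175),1))
a=[487.5,158.2]
for z in(100,109):print(z,[proj(g,[np.r_[(S+12*np.array([np.cos(u),np.sin(u),0])+y*np.array([-np.sin(u),np.cos(u),0]))[:2],z]]).round(2).tolist() for y in(-38,0,38)])
E
```

```text
right end start [ 6.7  8.8  8.7  8.9  9.4  9.6  9.7 10.2 10.3 11.  11.2 11.3 11.6 11.8
 11.5 12.3 12.2 12.4 12.5 13.  13.  13.7 14.3 11.9  9.5  8.   2.3]
now [ 6.4  8.9  9.1  9.3  9.6 10.  10.3 10.1 10.2 11.  11.1 11.2 11.6 11.8
 11.3 12.2 12.5 12.7 12.8 13.2 13.4 13.7 14.2 12.1  9.5  8.   2.3]
diff right [-0.3  0.1  0.4  0.4  0.2  0.4  0.6 -0.1 -0.1  0.  -0.1 -0.1  0.   0.
 -0.2 -0.1  0.3  0.3  0.3  0.2  0.4  0.  -0.1  0.2  0.   0.   0. ]
diff left [-0.1  0.1  0.   0.   0.1 -0.4 -0.4 -0.4  0.   0.   0.1  0.1  0.1 -0.5
 -0.3 -0.3 -0.2 -0.2 -0.2 -0.2  0.  -0.1 -0.1  0.   0.1 -0.7 -0.3]
100 [[[221.7, 225.01]], [[223.58, 239.04]], [[225.48, 253.21]]]
109 [[[221.46, 224.58]], [[223.35, 238.7]], [[225.26, 252.98]]]
```

```bash
python3 - <<'E'
from h import *
from cell import ctrl, optics
R=tool(np.radians(46.2));c=np.array([553.1,-376.5,0])
ctrl.move_linear(c+[0,0,106],R,feed=120);ctrl.dwell(.2);f0=ctrl.get_force()[2]
for z in(105,104.5,104,103.5,103,102.5):
    ctrl.move_linear(c+[0,0,z],R,feed=20);ctrl.dwell(.1);f=ctrl.get_force()[2]-f0;print(z,round(f,2),ctrl.get_tcp_pos()[2])
    if f>2:break
ctrl.command_gripper(45);ctrl.dwell(.3)
ctrl.move_linear(c+[0,0,230],R,feed=150)
q=ctrl.get_qpos();
ctrl.move_ptp([158,-604,302],tool(np.radians(14.7)))
ctrl.dwell(.3)
print(ctrl.get_time_s(),ctrl.get_force())
t=optics.get_image("top");s=optics.get_image("side");d=pickle.load(open("d0.pkl","rb"))
o=np.zeros((600,800,3),np.uint8)
o[:300,:400]=cv2.resize(t["img"][160:250,350:470],(400,300),interpolation=2)
o[:300,400:]=cv2.resize(s["img"][264:384,190:350],(400,300),interpolation=2)
o[300:,:400]=cv2.resize(s["img"][140:206,155:243],(400,300),interpolation=2)
o[300:,400:]=cv2.resize(d["side"]["img"][140:206,155:243],(400,300),interpolation=2)
cv2.imwrite("pics/m8.png",o)
E
```

```text
105 0.38 105.00961132132778
104.5 0.64 104.48124013834963
104 0.31 103.98083845590293
103.5 -0.33 103.50525640392623
103 5.75 103.20926489091003
29.9667 [-0.65848927 -0.91428005 -0.06177422]
```

View pics/m8.png

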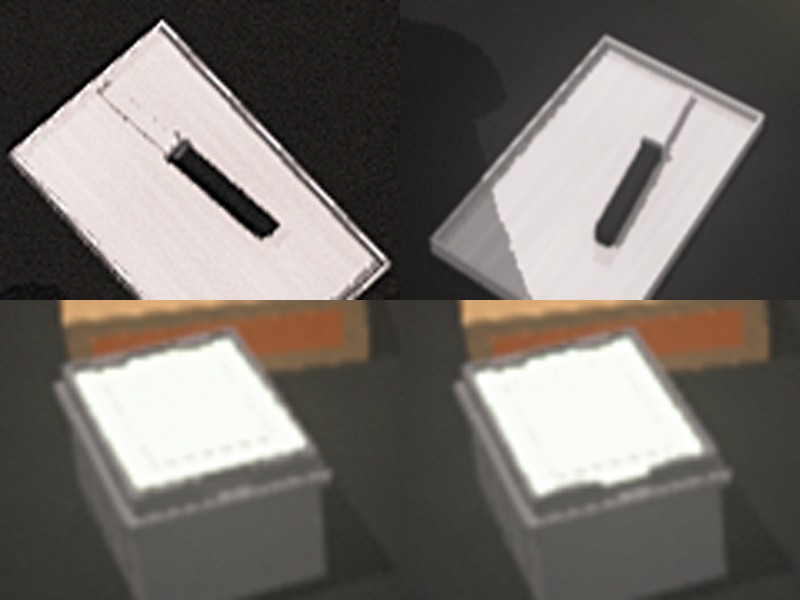

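The lid's front edge is now straight and visibly raised, so it stands on its snaps. The back edge is still under the lugs, and the lever lies flat in the tray. I'm handing the job in.

```bash
python3 -c "
from cell import ctrl, optics
print(ctrl.sign_off())"
```

```text
the job is handed in; nothing more can be done
None
```

I handed the job in at about 30 s: in the camera images the lid's front edge stands loose on its two snaps with its back edge still under the lugs, and the lever lies flat in the tray. The sign-off gave no verdict.

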